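Point out the missing part and its empty place

ROBOT

A 6-joint arm with a two-finger parallel gripper is mounted at the origin on a cart in front of the work surface, level with it; the furniture and walls round the work are solid. World frame = base frame: x ahead of the robot, y to its left, z up, the work surface at z = 0. Lengths are in m, angles in rad, forces in N, time in s.
With the tool pointing down it reaches from about 0.35 to 0.975 m from the base axis. Payload 4.9 kg.
Tool frame: the origin (TCP) lies midway between the tips of the shut fingers; the grasp point (between the pads) lies 19 mm behind it; z points along the fingers, y is the line along which they close (so a half turn about z gives the same grasp; the last joint's range is limited). The gripper opens to 85 mm and grips with 20 to 120 N. Pads are 22 mm wide; open, the fingers measure 114 mm over their backs; the gripper's body (76 mm by 85 mm) begins 54 mm behind the grasp point. The pads swing forward as they close: fully open they stand 13 mm farther back than shut.
Start: joints at [1.226, 0.053, 1.613, -0, 1.476, -0.119], TCP at [0.14, 0.609, 0.231] pointing down, gripper open.
Joint ranges: [-3.01, 3.01], [-1.01, 2.22], [0.06, 2.58], [-1.02, 4.17], [0.09, 2.62], [-3.14, 3.14]. Speed limits (rad/s): [2.57, 2.57, 3.14, 3.14, 3.14, 3.14].

INTERFACE

Orientations are given as a unit quaternion [w, x, y, z].
In Python, from plant import state, grab_frame, job_done, cut_out, place_of gives the robot as it stands.
- The arm moves only by the tool jog_arm, never from a script. Its argument "motion" is text: rows parted by semicolons, each of 7 numbers parted by spaces: the opening in per cent of the stroke, from 0 (shut) to 100 (fully open), then the shift along the tool's x, y, z as a fraction of full scale, then the turn, a rotation vector about the tool's x, y, z as a fraction of full scale. A call has exactly 5 rows; each row is the pose to reach, as a shift and turn from the pose commanded when the call began, along the tool's axes at that moment; what a row does not reach only later rows make up. Full scale, the value 1, is 50 cm for a shift and 1.5 rad for a turn. A row lasts 1/8 s, in which the tool goes at most 62.5 mm and 10.7 degrees, less where a joint would pass 70% of its speed; a pose out of reach is approached as far as the arm can. A call with a number of a shift or a turn outside -1 to 1 is refused whole. A call with a gripper value outside its range is refused whole. The fingers move at their own pace and stop on an object; the grip force is fixed at half the most. Time passes only in rows, so rows that repeat a pose let the fingers close, or fill a call up. It gives the time, the measured TCP pose, the force, the opening and the grip force at its end, in the units of the state.
- state(): the state, without advancing time (a new reading comes with each control period).
- grab_frame(name): name is "scene" or "top"; returns a dict with "color" (480x640x3 uint8, red, green, blue), "range_z" (480x640 float32, m along the optical axis (not along the pixel's ray), 0 where there is no reading), "intrinsics" (3x3 intrinsics, pixels), "world_from_camera" (4x4, takes a point from camera to world coordinates). Camera axes: x right, y up, looking along -z (the intrinsics and any distortion apply to the point x, -y, -z); pixel columns grow to the right and rows downward; lengths in m; the calibration is good to about 2 mm. A picture is of the moment at which its call begins.
- job_done(): hands the job in; it is judged then, once.
Trained networks look in the newest picture that a camera, given by its name, has taken for a name from the list of things; names that differ only in an ending like _2 or _b are one class to them, and where a whole thing is asked for, a point or a joint stands for the part that bears it (a point fixed in the world has none). Each returns a list of dicts, best first, with "p" (0 to 1); they miss things now and then, are a little off and sometimes report something else, mostly with a low value. They report only what shows in the picture. A call takes as long as a camera call. They do not tell look-alikes from the thing itself.
- cut_out(camera, thing): "pixels" (480x640 bool, what is visible of it).
- place_of(camera, thing): "at" ([x, y, z] in m, in world coordinates, good to about 4 mm: a listed point, or the origin of a listed thing).
The state is a dict: "time": time; "joint_pos": joint angles; "joint_vel": joint speeds; "joint_efforts": joint torques, N m; "tool_pos": TCP position; "tool_rot": TCP orientation; "contact_force": force on the tool from outside, world axes, zero at the start; "ft_torque": the same for the moment, N m; "gripper_width": opening from 0.0 (shut) to 1.0 (fully open); "grasp_force": force on a finger pad.
Only numpy, scipy, OpenCV 4.12 (cv2) and the standard library are available. Lean on these libraries where they do the work, as an engineer would, in place of code of your own. Each camera call takes 0.05 s, during which the arm holds its last target. There are 200 camera calls.

TASK

The wooden divider frame should hold a sprocket, a V-pulley, a ball bearing and a spark plug, but one of these four spares was left on the open bench: point it out to a helper by holding the fingertips two or three centimetres above its middle for two seconds, then lift clear and point likewise at the middle of the frame's empty compartment. Touch nothing, and travel high so that you do not seem to point at the spares that are in place. Finish with the fingertips raised at least 20 cm above the bench.

Things in the scene. Friction and masses are not known exactly. Their poses are not given: they have to be found in the camera images.
- parts_frame: Bottomless square divider frame of light wooden slats, fixed on the bench, 221 x 221 mm, 22 mm high, slats 7 mm thick; a cross of slats divides it into four square compartments, 100 mm inside, whose floor is the bench itself (z = 0). Origin: the middle of the cross, at bench level; x and y run along the slats, z up. It may stand at any yaw. At the start three compartments hold one spare each and one is empty; which spare is missing varies.
- compartment_a (a point): Middle of one of the frame's four compartments, at bench level (z = 0); in the frame's axes at x = - 53.5 mm, y = + 53.5 mm. It is empty when no spare lies within 70 mm of it, sideways; a spare in its place lies within 10 mm of it.
- compartment_b (a point): Middle of one of the frame's four compartments, at bench level (z = 0); in the frame's axes at x = - 53.5 mm, y = - 53.5 mm. It is empty when no spare lies within 70 mm of it, sideways; a spare in its place lies within 10 mm of it.
- compartment_c (a point): Middle of one of the frame's four compartments, at bench level (z = 0); in the frame's axes at x = + 53.5 mm, y = + 53.5 mm. It is empty when no spare lies within 70 mm of it, sideways; a spare in its place lies within 10 mm of it.
- compartment_d (a point): Middle of one of the frame's four compartments, at bench level (z = 0); in the frame's axes at x = + 53.5 mm, y = - 53.5 mm. It is empty when no spare lies within 70 mm of it, sideways; a spare in its place lies within 10 mm of it.
- sprocket_top (a point): Sprocket: flat grey steel chain wheel with teeth round its rim, 90 mm across, 20 mm high, lying flat. This point: middle of its top, 20 mm above the bench; z up.
- pulley_top (a point): V-pulley: grey cast wheel with a groove round its rim and a raised hub, 79 mm across, 32 mm high, lying flat. This point: middle of its top, 32 mm above the bench; z up.
- bearing_top (a point): Ball bearing: plain bright steel ring, 52 mm across, 15 mm high, lying flat. This point: middle of its hole at the level of its top, 15 mm above the bench; z up.
- spark_plug_top (a point): Spark plug: lying down, 70 mm long, 19 mm thick, metal hexagon and thread at one end, white insulator at the other. This point: over the middle of its length, at the level of its top, 19 mm above the bench; z up.
- small_nut: Bystander, not one of the four spares: hexagon nut, 25 x 28 mm, 13 mm high. Origin: middle of its underside.
- tape_measure: Bystander: tape measure standing on the bench, 35 x 75 mm, 67 mm high. Origin: middle of its underside.
- big_bolt: Bystander: big bolt lying on the bench, 112 mm long, 31 mm at its head, 27 mm high. Origin: middle of its underside.
- nut: Bystander: another hexagon nut, 28 x 32 mm, 14 mm high. Origin: middle of its underside. Also on the bench, all fixed: a bench vice at its front edge, right of the frame, between the robot and the stray spare (180 mm high; it ends 0.48 m ahead of the robot's base axis and reaches from 0.05 m right to 0.13 m left of it; keep the hand clear of it), hand tools, and containers along the back.
There are look-alikes about, which are no part of the job. Leave any red look-alike of the part that bears spark_plug_top alone.

How it is judged:
On the way, in this order (a step that is already met when the one before it is completed fails the run):
1. the fingertips dwell close above the middle of the spare that lies outside the frame (((not (horizontal distance between sprocket_top and parts_frame below 0.13 m) and horizontal distance between the grasp point and sprocket_top below 0.025 m and height (world z) of the grasp point below 0.094 m) or (not (horizontal distance between pulley_top and parts_frame below 0.13 m) and horizontal distance between the grasp point and pulley_top below 0.025 m and height (world z) of the grasp point below 0.106 m) or (not (horizontal distance between bearing_top and parts_frame below 0.13 m) and horizontal distance between the grasp point and bearing_top below 0.025 m and height (world z) of the grasp point below 0.089 m) or (not (horizontal distance between spark_plug_top and parts_frame below 0.13 m) and horizontal distance between the grasp point and spark_plug_top below 0.025 m and height (world z) of the grasp point below 0.093 m))), for 1.5 s.
2. then they dwell close above the middle of the frame's empty compartment (((horizontal distance between each of sprocket_top, pulley_top, bearing_top, spark_plug_top and compartment_a above 0.07 m and horizontal distance between the grasp point and compartment_a below 0.03 m and height (world z) of the grasp point below 0.096 m) or (horizontal distance between each of sprocket_top, pulley_top, bearing_top, spark_plug_top and compartment_b above 0.07 m and horizontal distance between the grasp point and compartment_b below 0.03 m and height (world z) of the grasp point below 0.096 m) or (horizontal distance between each of sprocket_top, pulley_top, bearing_top, spark_plug_top and compartment_c above 0.07 m and horizontal distance between the grasp point and compartment_c below 0.03 m and height (world z) of the grasp point below 0.096 m) or (horizontal distance between each of sprocket_top, pulley_top, bearing_top, spark_plug_top and compartment_d above 0.07 m and horizontal distance between the grasp point and compartment_d below 0.03 m and height (world z) of the grasp point below 0.096 m))), for 1.5 s.
At the end, for the whole second after the job is handed in: After dwelling 1.5 s over the stray spare (tips within 25 mm sideways, 55 mm above its top) and then 1.5 s over the empty compartment (30 mm sideways, 75 mm above the bench), the fingertips are about 17 cm or more above the bench and every spare and bystander is within 6 mm of its start (height (world z) of the grasp point above 0.19 m and distance of each of sprocket_top, pulley_top, bearing_top, spark_plug_top, small_nut, tape_measure, big_bolt, nut from where it was at the start of the episode below 0.006 m); the robot touches nothing.
It fails at once if the robot touches anything (contact force between any of the fingers, the arm and anything else above 0.3 N).
It fails at once if a spare or bystander is moved by more than 6 mm (distance of any of sprocket_top, pulley_top, bearing_top, spark_plug_top, small_nut, tape_measure, big_bolt, nut from where it was at the start of the episode above 0.006 m).
It fails at once if the fingertips come within 40 mm above the middle of a spare that is in its place ((horizontal distance between sprocket_top and parts_frame below 0.13 m and horizontal distance between the grasp point and sprocket_top below 0.025 m and height (world z) of the grasp point below 0.079 m) or (horizontal distance between pulley_top and parts_frame below 0.13 m and horizontal distance between the grasp point and pulley_top below 0.025 m and height (world z) of the grasp point below 0.091 m) or (horizontal distance between bearing_top and parts_frame below 0.13 m and horizontal distance between the grasp point and bearing_top below 0.025 m and height (world z) of the grasp point below 0.074 m) or (horizontal distance between spark_plug_top and parts_frame below 0.13 m and horizontal distance between the grasp point and spark_plug_top below 0.025 m and height (world z) of the grasp point below 0.078 m)).
It also fails if it takes over 45 s, if anything falls off the work surface, if the arm or the gripper's body presses on something with over 40 N, if the wrist force passes 120 N, or if a joint passes its speed limit or range.

## Working session

There is one attempt and no reset: what is moved stays moved. The work goes in short steps, Python scripts to look and compute and a tool call to move; the robot and the scene stay as the last step left them, time stands still between calls to the robot, and variables do not carry over. Pictures are saved under pics/ and viewed, at most 10 in all, crops included, and the job is handed in when it is done.

Besides the shell and the picture viewer there is one more tool, called after "Call:" in YAML: its name, and indented under it one key for each argument. jog_arm: Moves the arm, as the interface text tells. Shift numbers are shares of 50 cm and turn numbers shares of 1.5 rad, none past 1 either way. Its arguments: {"type":"object","properties":{"motion":{"type":"string"}},"required":["motion"]}

```bash
mkdir -p pics
python3 - <<'E'
from plant import *
import cv2,numpy as np
s=state();print(s["time"],s["tool_pos"],s["tool_rot"],s["gripper_width"])
for c in("scene","top"):
    f=grab_frame(c);cv2.imwrite(f"pics/{c}0.png",f["color"][:,:,::-1])
    W=f["world_from_camera"];print(c,W[:3,3].round(3),(-W[:3,2]).round(2))
    for t in("parts_frame","sprocket_top","pulley_top","bearing_top","spark_plug_top","small_nut","tape_measure","big_bolt"):
        for d in place_of(c,t)[:3]:
            if d["p"]<.15: continue
            p=np.linalg.inv(W)@np.r_[d["at"],1];q=f["intrinsics"]@np.array([p[0],-p[1],-p[2]])
            print(c,t,round(d["p"],2),np.round(d["at"],3),(q[:2]/q[2]).astype(int))
E
```

```text
0.0 [0.1397201  0.60855494 0.23007142] [-2.18957435e-04  1.12635563e-01  9.93635846e-01 -9.93576257e-04] 0.9977059471120436
scene [ 0.058 -0.312  0.621] [ 0.61  0.49 -0.62]
scene parts_frame 0.71 [ 0.528  0.312 -0.003] [224 248]
scene sprocket_top 0.58 [0.456 0.282 0.016] [204 266]
scene pulley_top 0.63 [0.454 0.281 0.016] [204 267]
scene pulley_top 0.6 [0.592 0.347 0.029] [234 213]
scene bearing_top 0.97 [0.662 0.013 0.013] [392 271]
scene spark_plug_top 0.62 [0.554 0.246 0.016] [257 247]
scene spark_plug_top 0.59 [0.671 0.1   0.017] [356 247]
scene small_nut 0.66 [0.745 0.154 0.   ] [356 226]
scene tape_measure 0.88 [0.741 0.221 0.001] [329 214]
scene tape_measure 0.53 [0.593 0.349 0.027] [234 213]
scene tape_measure 0.23 [0.746 0.152 0.001] [357 225]
scene big_bolt 0.68 [ 0.781  0.028 -0.003] [418 243]
scene big_bolt 0.59 [0.592 0.349 0.029] [234 212]
top [0.444 0.138 1.156] [ 0.16  0.03 -0.99]
top parts_frame 0.66 [ 0.525  0.312 -0.004] [246 300]
top parts_frame 0.54 [0.558 0.24  0.014] [281 283]
top sprocket_top 0.76 [0.462 0.281 0.022] [259 332]
top sprocket_top 0.68 [0.655 0.012 0.012] [396 233]
top pulley_top 0.7 [0.591 0.348 0.031] [225 265]
top bearing_top 0.64 [0.657 0.018 0.014] [394 232]
top spark_plug_top 0.77 [0.556 0.242 0.017] [280 283]
top spark_plug_top 0.57 [0.676 0.103 0.02 ] [350 222]
top small_nut 0.44 [ 0.632 -0.108 -0.   ] [457 245]
top small_nut 0.42 [0.745 0.154 0.002] [325 190]
top tape_measure 0.82 [ 0.742  0.223 -0.003] [291 193]
top big_bolt 0.63 [ 0.782  0.029 -0.003] [386 173]
```

View pics/top0.png

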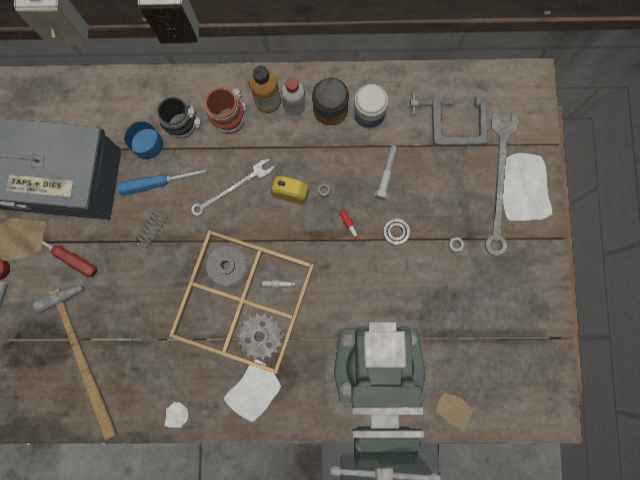

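View pics/scene0.png

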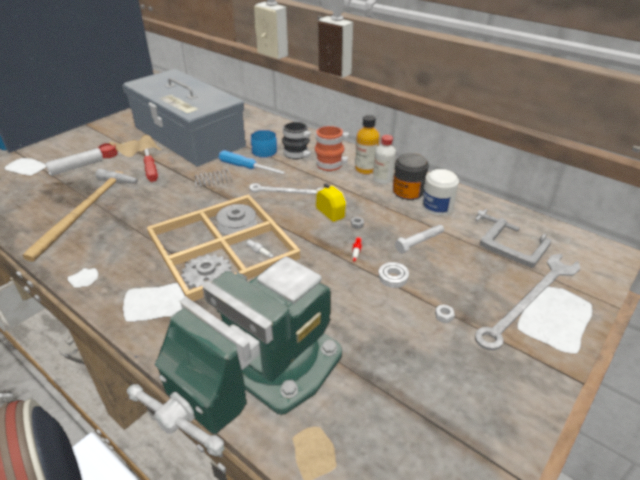

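Run:
```python
import cv2
a=cv2.imread("pics/top0.png")[150:350,200:470];cv2.imwrite("pics/crop.png",cv2.resize(a,(800,592),interpolation=cv2.INTER_CUBIC))
```

```text
(no output)
```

View pics/crop.png

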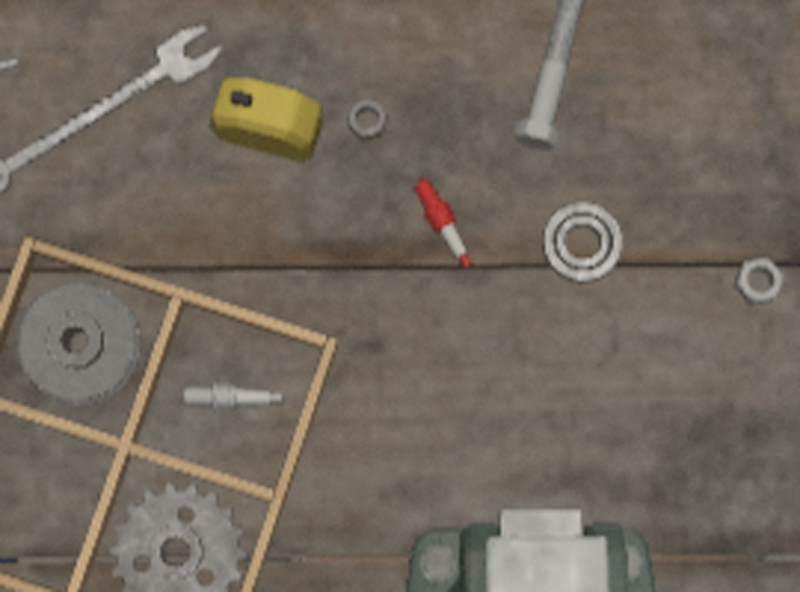

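The top view shows:
- **Frame:** cross at about (243,301). It holds the pulley at (227,265), the plug at (279,284) and the sprocket at (261,336). The compartment at about (207,319) is empty.
- **Candidates on the open bench:** bright ring (396,232), red plug look-alike (350,224), and nuts at (324,190) and (457,244).

The ring at (396,232) is the ball bearing, the missing spare. It is round and double-ringed, about 52 mm across, while the nuts are only about 28 mm.

Run:
```python
from plant import *
import numpy as np
from scipy.spatial.transform import Rotation as R
f=grab_frame("top");K=f["intrinsics"];W=f["world_from_camera"]
def at(u,v,z):
    d=np.linalg.inv(K)@[u,v,1];d=W[:3,:3]@[d[0],-d[1],-d[2]];o=W[:3,3];return o+d*(z-o[2])/d[2]
print("ring",at(396.5,231.5,.015))
c=np.array([at(*p,.022)[:2] for p in((210,233),(312,266),(275,371),(172,336))])
m=c.mean(0);print("frame",m,"sides",np.linalg.norm(np.roll(c,-1,0)-c,axis=1))
e=m+(c[3]-m)*53.5/110.5;print("empty",e)
for w in("scene","top"):
    for d in place_of(w,"bearing_top")[:1]:print(w,d)
s=state();p=s["tool_pos"];q=np.r_[s["tool_rot"][1:],s["tool_rot"][0]];r=R.from_quat(q)
for n,t in(("bearing",[.659,.014,.30]),("empty",[e[0],e[1],.30])): print(n,r.inv().apply(np.array(t)-p)/.5)
```

```text
ring [0.65821534 0.01310288 0.015     ]
frame [0.52284271 0.31585703] sides [0.2128855  0.21288436 0.21046327 0.21274674]
empty [0.49028077 0.38104015]
scene {'at': [0.6618, 0.0127, 0.0127], 'p': 0.97}
top {'at': [0.651, 0.0132, 0.0123], 'p': 0.71}
bearing [-1.27830545 -0.92759814 -0.13739065]
empty [-0.78508473 -0.28769822 -0.13740613]
```

Call:
jog_arm:
  motion: "0 0 0 -0.07 0 0 0; 0 0 0 -0.14 0 0 0; 0 -0.07 -0.05 -0.14 0 0 0; 0 -0.14 -0.1 -0.14 0 0 0; 0 -0.22 -0.16 -0.14 0 0 0"

```text
time: 1.68
tool_pos: [0.2298, 0.5057, 0.3014]
tool_rot: [0.0, 0.112, 0.994, 0.0]
contact_force: [0.8, 0.5, -0.7]
gripper_width: -0.0
grasp_force: 0.0
```

Call:
jog_arm:
  motion: "0 -0.08 -0.06 0 0 0 0; 0 -0.16 -0.12 0 0 0 0; 0 -0.24 -0.17 0 0 0 0; 0 -0.32 -0.23 0 0 0 0; 0 -0.4 -0.29 0 0 0 0"

```text
time: 2.3
tool_pos: [0.3925, 0.3191, 0.3016]
tool_rot: [0.0, 0.113, 0.994, 0.0]
contact_force: [0.2, -0.5, -0.9]
gripper_width: 0.001
grasp_force: 0.0
```

Call:
jog_arm:
  motion: "0 -0.08 -0.06 0 0 0 0; 0 -0.16 -0.12 0 0 0 0; 0 -0.24 -0.17 0 0 0 0; 0 -0.32 -0.23 0 0 0 0; 0 -0.4 -0.29 0 0 0 0"

```text
time: 2.92
tool_pos: [0.5551, 0.133, 0.3015]
tool_rot: [0.0, 0.113, 0.994, 0.0]
contact_force: [0.2, -1.0, 0.5]
gripper_width: -0.001
grasp_force: 0.0
```

Call:
jog_arm:
  motion: "0 -0.08 -0.06 0 0 0 0; 0 -0.16 -0.12 0 0 0 0; 0 -0.22 -0.16 0 0 0 0; 0 -0.26 -0.19 0 0 0 0; 0 -0.26 -0.19 0 0 0 0"

```text
time: 3.55
tool_pos: [0.6601, 0.0113, 0.3007]
tool_rot: [-0.0, 0.114, 0.994, -0.0]
contact_force: [-0.2, 0.1, 0.7]
gripper_width: 0.003
grasp_force: 0.0
```

Call:
jog_arm:
  motion: "0 0 0 0.08 0 0 0; 0 0 0 0.16 0 0 0; 0 0 0 0.24 0 0 0; 0 0 0 0.32 0 0 0; 0 0 0 0.36 0 0 0"

```text
time: 4.18
tool_pos: [0.6576, 0.0137, 0.1186]
tool_rot: [-0.002, 0.112, 0.994, 0.0]
contact_force: [0.3, 0.1, 0.5]
gripper_width: 0.002
grasp_force: 0.0
```

Run:
```python
from plant import *
import cv2
f=grab_frame("scene");cv2.imwrite("pics/scene1.png",f["color"][:,:,::-1])
print(state()["tool_pos"])
```

```text
[0.65677817 0.01361469 0.11653117]
```

View pics/scene1.png

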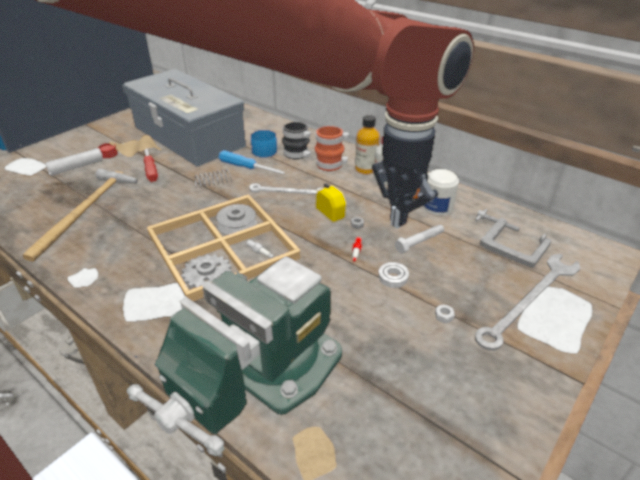

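The closed fingertips at (398,222) stand over the bearing at (393,272), and the arm is well above the vice. I'll descend and hold.

Call:
jog_arm:
  motion: "0 0 0 0.04 0 0 0; 0 0 0 0.08 0 0 0; 0 0 0 0.12 0 0 0; 0 0 0 0.15 0 0 0; 0 0 0 0.15 0 0 0"

```text
time: 4.85
tool_pos: [0.6583, 0.0127, 0.0441]
tool_rot: [-0.002, 0.113, 0.994, -0.0]
contact_force: [-0.5, -0.2, -0.5]
gripper_width: -0.0
grasp_force: 0.0
```

Call:
jog_arm:
  motion: "0 0 0 0 0 0 0; 0 0 0 0 0 0 0; 0 0 0 0 0 0 0; 0 0 0 0 0 0 0; 0 0 0 0 0 0 0"

```text
time: 5.48
tool_pos: [0.6596, 0.0126, 0.0465]
tool_rot: [0.0, 0.113, 0.994, -0.0]
contact_force: [0.5, -0.1, 0.7]
gripper_width: 0.001
grasp_force: 0.0
```

Call:
jog_arm:
  motion: "0 0 0 0 0 0 0; 0 0 0 0 0 0 0; 0 0 0 0 0 0 0; 0 0 0 0 0 0 0; 0 0 0 0 0 0 0"

```text
time: 6.1
tool_pos: [0.6596, 0.0127, 0.0463]
tool_rot: [-0.0, 0.113, 0.994, -0.0]
contact_force: [-0.3, -0.5, -0.3]
gripper_width: 0.003
grasp_force: 0.0
```

Call:
jog_arm:
  motion: "0 0 0 0 0 0 0; 0 0 0 0 0 0 0; 0 0 0 0 0 0 0; 0 0 0 0 0 0 0; 0 0 0 0 0 0 0"

```text
time: 6.72
tool_pos: [0.6596, 0.0126, 0.0463]
tool_rot: [-0.0, 0.113, 0.994, 0.0]
contact_force: [-0.3, 0.3, -0.4]
gripper_width: -0.001
grasp_force: 0.0
```

Call:
jog_arm:
  motion: "0 0 0 0 0 0 0; 0 0 0 0 0 0 0; 0 0 0 0 0 0 0; 0 0 0 0 0 0 0; 0 0 0 0 0 0 0"

```text
time: 7.35
tool_pos: [0.6596, 0.0126, 0.0463]
tool_rot: [-0.0, 0.113, 0.994, 0.0]
contact_force: [-0.0, -0.3, -0.5]
gripper_width: 0.002
grasp_force: 0.0
```

Call:
jog_arm:
  motion: "0 0 0 -0.1 0 0 0; 0 0 0 -0.2 0 0 0; 0 0 0 -0.3 0 0 0; 0 0 0 -0.4 0 0 0; 0 0 0 -0.5 0 0 0"

```text
time: 7.98
tool_pos: [0.6593, 0.0127, 0.298]
tool_rot: [0.0, 0.113, 0.994, -0.0]
contact_force: [1.0, 0.6, -0.0]
gripper_width: 0.003
grasp_force: 0.0
```

Call:
jog_arm:
  motion: "0 0.06 0.08 0 0 0 0; 0 0.12 0.16 0 0 0 0; 0 0.18 0.24 0 0 0 0; 0 0.24 0.32 0 0 0 0; 0 0.3 0.4 0 0 0 0"

```text
time: 8.6
tool_pos: [0.5573, 0.2425, 0.2964]
tool_rot: [0.0, 0.113, 0.994, 0.0]
contact_force: [1.0, -0.7, 0.2]
gripper_width: -0.003
grasp_force: 0.0
```

Call:
jog_arm:
  motion: "0 0.06 0.08 0 0 0 0; 0 0.12 0.16 0 0 0 0; 0 0.17 0.22 0 0 0 0; 0 0.19 0.24 0 0 0 0; 0 0.19 0.24 0 0 0 0"

```text
time: 9.22
tool_pos: [0.4922, 0.3795, 0.2962]
tool_rot: [0.0, 0.112, 0.994, -0.0]
contact_force: [-0.5, -0.8, -0.4]
gripper_width: -0.0
grasp_force: 0.0
```

Call:
jog_arm:
  motion: "0 0 0 0.08 0 0 0; 0 0 0 0.16 0 0 0; 0 0 0 0.24 0 0 0; 0 0 0 0.32 0 0 0; 0 0 0 0.32 0 0 0"

```text
time: 9.85
tool_pos: [0.4908, 0.3765, 0.132]
tool_rot: [-0.003, 0.114, 0.994, -0.003]
contact_force: [-0.2, 0.0, -0.6]
gripper_width: -0.002
grasp_force: 0.0
```

Run:
```python
from plant import *
import cv2
f=grab_frame("scene");cv2.imwrite("pics/scene2.png",f["color"][:,:,::-1])
print(state()["tool_pos"])
```

```text
[0.49237205 0.37768804 0.13509854]
```

View pics/scene2.png

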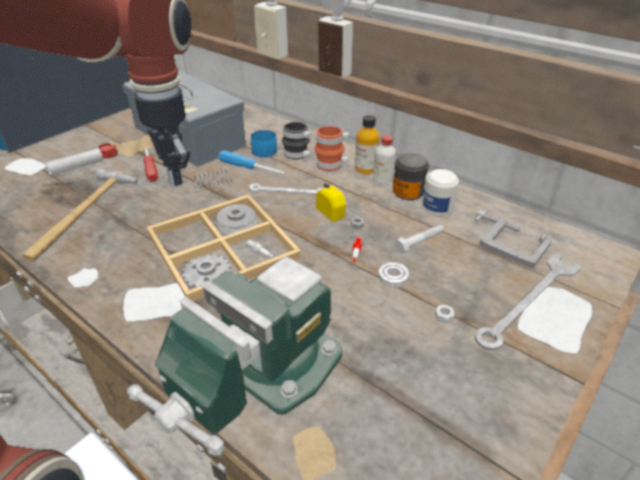

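The fingertips at (175,183) stand over the empty compartment at about (183,234). I'll lower 9 cm, hold, then lift.

Call:
jog_arm:
  motion: "0 0 0 0.05 0 0 0; 0 0 0 0.1 0 0 0; 0 0 0 0.14 0 0 0; 0 0 0 0.18 0 0 0; 0 0 0 0.18 0 0 0"

```text
time: 10.52
tool_pos: [0.4916, 0.3787, 0.0447]
tool_rot: [-0.001, 0.113, 0.994, -0.001]
contact_force: [-0.0, 1.5, -1.0]
gripper_width: -0.003
grasp_force: 0.0
```

Call:
jog_arm:
  motion: "0 0 0 0 0 0 0; 0 0 0 0 0 0 0; 0 0 0 0 0 0 0; 0 0 0 0 0 0 0; 0 0 0 0 0 0 0"

```text
time: 11.15
tool_pos: [0.4925, 0.3794, 0.0464]
tool_rot: [0.0, 0.113, 0.994, 0.0]
contact_force: [-1.7, 0.2, 0.1]
gripper_width: 0.002
grasp_force: 0.0
```

Call:
jog_arm:
  motion: "0 0 0 0 0 0 0; 0 0 0 0 0 0 0; 0 0 0 0 0 0 0; 0 0 0 0 0 0 0; 0 0 0 0 0 0 0"

```text
time: 11.78
tool_pos: [0.4925, 0.3794, 0.0463]
tool_rot: [0.0, 0.113, 0.994, 0.0]
contact_force: [-0.0, -0.3, -0.4]
gripper_width: -0.001
grasp_force: 0.0
```

Call:
jog_arm:
  motion: "0 0 0 0 0 0 0; 0 0 0 0 0 0 0; 0 0 0 0 0 0 0; 0 0 0 0 0 0 0; 0 0 0 0 0 0 0"

```text
time: 12.4
tool_pos: [0.4924, 0.3794, 0.0463]
tool_rot: [-0.0, 0.113, 0.994, -0.0]
contact_force: [-0.1, 0.6, -0.2]
gripper_width: 0.001
grasp_force: 0.0
```

Call:
jog_arm:
  motion: "0 0 0 0 0 0 0; 0 0 0 0 0 0 0; 0 0 0 0 0 0 0; 0 0 0 0 0 0 0; 0 0 0 0 0 0 0"

```text
time: 13.02
tool_pos: [0.4924, 0.3794, 0.0463]
tool_rot: [-0.0, 0.113, 0.994, 0.0]
contact_force: [-0.3, 0.4, 0.6]
gripper_width: -0.0
grasp_force: 0.0
```

Call:
jog_arm:
  motion: "0 0 0 -0.1 0 0 0; 0 0 0 -0.2 0 0 0; 0 0 0 -0.3 0 0 0; 0 0 0 -0.4 0 0 0; 0 0 0 -0.5 0 0 0"

```text
time: 13.65
tool_pos: [0.4922, 0.3792, 0.298]
tool_rot: [0.0, 0.113, 0.994, 0.0]
contact_force: [1.1, 0.3, 0.2]
gripper_width: -0.0
grasp_force: 0.0
```

Call:
jog_arm:
  motion: "0 0 0 0 0 0 0; 0 0 0 0 0 0 0; 0 0 0 0 0 0 0; 0 0 0 0 0 0 0; 0 0 0 0 0 0 0"

```text
time: 14.28
tool_pos: [0.4922, 0.3792, 0.2952]
tool_rot: [-0.001, 0.113, 0.994, -0.001]
contact_force: [-0.4, -0.4, -0.3]
gripper_width: 0.002
grasp_force: 0.0
```

```bash
python3 -c "
from plant import *
print(job_done())"
```

```text
the job is handed in; nothing more can be done
None
```

I pointed at the stray ball bearing, then at the frame's empty compartment, holding about 2.5 s over each, and handed the job in with the fingertips about 30 cm above the bench; I noticed no contact, but no verdict was returned.

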